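Safety-test the plotter's supply box on the model-making table

ROBOT

A 6-joint arm with a two-finger parallel gripper is mounted at the origin on the work surface. World frame = base frame: x ahead of the robot, y to its left, z up, the work surface at z = 0. Lengths are in mm, angles in rad, forces in N, time in s.
With the tool pointing down it reaches from about 275 to 825 mm from the base axis. Payload 4.9 kg.
Tool frame: the origin (TCP) lies at the very end of the fingers, on their centre line; the grasp point (between the pads) lies tcp_to_grasp behind it (tcp_to_grasp is the distance from the TCP to the grasp point, in mm); x points along the fingers, y is the direction in which the jaws open and shut, and the axes are right-handed (so a half turn about x gives the same grasp; the last joint's range is limited). The gripper opens to 85 mm and grips with 20 to 120 N. Pads are 22 mm wide; open, the fingers measure 114 mm over their backs; the gripper's body (76 mm by 85 mm) begins 54 mm behind the grasp point. The pads swing forward as they close: fully open they stand 13 mm farther back than shut.
Start: joints at [1.196, 0.326, -0.193, 1.052, 0, 1.437], TCP at [131.157, 534.15, 231.281] pointing down, gripper open.
Joint ranges: [-2.65, 2.65], [-0.97, 1.79], [-1.3, 1.35], [-1.93, 2.1], [-1.47, 1.37], [-3.14, 3.14]. Speed limits (rad/s): [2.57, 2.57, 3.14, 3.14, 3.14, 3.14].

INTERFACE

Orientations are given as a 3x3 rotation matrix whose columns are the frame's x, y, z axes.
In Python, from plant import * gives the robot as it stands. The module is installed in compiled form; this text tells all that it offers.
- The arm moves only by the shell command python3 -m crank 'ROWS' [FORCE]. ROWS is JSON, a list of rows, each a list of 7 numbers: the shift along the tool's x, y, z in cm, then the turn, a rotation vector about the tool's x, y, z in rad, then the closure, from -1 (fully open) to 1 (shut), so that 0 is half open. A call has 1 to 20 rows; each row shifts and turns the commanded pose from where the row before left it, along the tool's axes as they then stand; what a row does not reach is not made up. A row lasts 1/10 s, in which the tool goes at most 50 mm and 8.59 degrees, less where a joint would pass 70% of its speed; a pose out of reach is approached as far as the arm can. A call with a gripper value outside its range is refused whole. The fingers move at their own pace and stop on an object; FORCE is the grip in N (left out, the last holds). Time passes only in rows, so rows that do not move let the fingers close. It gives the time, the measured TCP pose, the force and the opening at its end, in the units of the state.
- sense(): the state, without advancing time (a new reading comes with each control period).
- read_camera(name): name is "scene" or "top"; returns a dict with "color" (480x640x3 uint8, blue, green, red), "depth" (480x640 float32, mm along the optical axis (not along the pixel's ray), 0 where there is no reading), "fx", "fy", "cx", "cy" (pixels), "cam_to_world" (4x4, takes a point from camera to world coordinates). Camera axes: x right, y down, z forward; pixel columns grow to the right and rows downward; lengths in mm; the calibration is good to about 2 mm. A picture is of the moment at which its call begins.
- close_job(): hands the job in, once; it reports no verdict.
Trained networks look in the newest picture that a camera, given by its name, has taken for a name from the list of things; names that differ only in an ending like _2 or _b are one class to them, and where a whole thing is asked for, a point or a joint stands for the part that bears it (a point fixed in the world has none). Each returns a list of dicts, best first, with "score" (0 to 1); they miss things now and then, are a little off and sometimes report something else, mostly with a low value. They report only what shows in the picture. A call takes as long as a camera call. They do not tell look-alikes from the thing itself.
- look_for(camera, target): "pixel" ([row, column] in pixels, amid what is visible of it).
The state is a dict: "clock": time; "joint_positions": joint angles; "joint_vel": joint speeds; "effort": joint torques, N m; "eef_pos": TCP position; "eef_rot": TCP orientation; "wrist_force": force on the tool from outside, world axes, zero at the start; "moment": the same for the moment, N m; "gripper_width": finger opening in mm.
Only numpy, scipy, OpenCV 4.12 (cv2) and the standard library are available. Lean on these libraries where they do the work, as an engineer would, in place of code of your own. Each camera call takes 0.05 s, during which the arm holds its last target. There are 200 camera calls.

TASK

Get ready to safety-test the orange supply box: pick the yellow tape measure off its top, stand it upright on the green cutting mat and let go, and lift the pen off the card by pushing the plotter head's red lever up, as far as it goes or nearly. Only then press the blue test button on the orange box so that its black lever drops, and lift that lever back up until it latches and stays. Leave the grey supply box switched on and the other things on the table where they are.

Things in the scene. Friction and masses are not known exactly. Their poses are not given: they have to be found in the camera images.
- orange: orange supply box, fixed, 200 (its x) x 120 (its y) x 60 mm high; origin at the centre of its underside, x towards its back, z up. A white module plate, 94 x 56 mm, centred at x = 43 mm, stands 8 mm above the top. The lever pivots about an axis along y at x = 20, y = 0, z = 72 mm. The round blue test button (24 mm across) is at x = 65, y = 0. The flat top in front of x = -5 mm is clear but for the tape measure, which stands where the lever would fall
- orange_lever_tip (a point): tip of the orange box's black lever (50 mm from the pivot, 24 mm wide along y, 9 mm thick there). Up, it stands 5 degrees forward of upright, tip 122 mm above the table at box x = 16 mm; dropped, it leans 62 degrees forward of upright (towards the box's front, -x), tip 95 mm above the table at box x = -24 mm
- orange_lever (a joint): angle of that lever: 0 = up, 1.0 = dropped; latched it rests at about 0.04. A spring pulls it down (0.05 N m). To latch, push it past 0 to -0.05 or beyond (stop at -0.12, 2 degrees behind upright); this takes 2 to 4 N at the tip. Lift it with shut fingers lowered in front of the tip, pushing it back (box +x) and rising with the tip along its arc; a level push on the dropped lever jams by friction
- orange_button_top (a point): centre of the flat top of the blue test button, 78 mm above the table, 45 mm behind the lever's pivot; pushed straight down
- orange_test (a joint): travel of the test button: 0 = out, 0.006 m = fully in. It lets the lever drop at about 4 mm; the spring takes 1.8 N to start and 4.5 N at the bottom
- grey: grey supply box of the same build with the same lever and blue button, fixed; feeds a running printer, to be left on. A roll of blue tape lies on its top
- grey_lever (a joint): angle of the grey box's lever: 0 = up, 1.0 = dropped
- plotter: pen plotter, fixed; origin on the table under the centre of its head. The head is a grey block 56 (x) x 50 (y) mm, from 32 to 92 mm above the table, on a beam that runs to its +x to a white rail 440 mm long (along y), 75 mm high, centred at x = 250 mm. The pen stands at x = 0, y = 36 mm, top up to 116 mm high. The red lever pivots about an axis along y at x = 0, y = -10, z = 100 mm
- penlift_tip (a point): tip of the red pen-lift lever (42 mm from its pivot, 18 mm wide along y, 9 mm thick). At joint 0 it leans 60 degrees forward of upright (towards the plotter's -x), tip 121 mm above the table at plotter x = -36 mm; there is free air in front of and below the tip
- penlift (a joint): angle of the red lever: 0 = pen down (60 degrees forward of upright), 1.05 = upright, 1.1 = stop, pen up (raised 9 mm). Stiff, stays where it is left, about 1 N at the tip; push it backwards (plotter +x) with shut fingers that rise with the tip along its arc; a level push jams by friction while it leans far forward
- tape_measure: yellow tape measure standing on the orange box, loose, 60 (x) x 34 (y, grasp across this) x 56 mm high, about 0.2 kg; origin at the centre of its underside. A 3 mm steel hook is on its +x end
- mat: green cutting mat, fixed, 120 (x) x 170 (y) x 2 mm; origin at the centre of its underside
- knife: red craft knife lying on the mat, 118 (x) x 16 (y) x 12 mm, origin at the underside near its middle (it runs from x = -60 to 58 mm)
- glue: white glue bottle, 48 mm across, 130 mm high, stands beside the orange box
- mug: blue cup, 72 mm across, 90 mm high, stands beside the grey box
- roll: roll of blue tape, 68 mm across, 22 mm high, on the grey box
- eraser: white eraser, 50 x 22 x 14 mm, on the card beside the plotter's beam
- gluestick: green glue stick standing, 26 mm across, 90 mm high, at the back right
There are look-alikes about, which are no part of the job. There is more than one size of the tape_measure; the job needs the middle-sized.

How it is judged:
By the outcome, as a careful person would: the job done as asked, in the order asked, and still so for the second after the job is handed in, with the robot touching nothing.
It also fails if it takes over 72 s, if anything falls off the work surface, if the arm or the gripper's body presses on something with over 40 N, if the wrist force passes 120 N, or if a joint passes its speed limit or range.

## Working session

There is one attempt and no reset: what is moved stays moved. The work goes in short steps, Python scripts to look and compute and a shell command to move; the robot and the scene stay as the last step left them, time stands still between calls to the robot, and variables do not carry over. Pictures are saved under pics/ and viewed, about 8 in all and at most 12, crops included, and the job is handed in when it is done.

```bash
mkdir -p pics; cat > h.py <<'E'
from plant import *
import numpy as np, cv2
def P(c,r,col):
    d=c["depth"][int(r),int(col)]
    p=np.array([(col-c["cx"])*d/c["fx"],(r-c["cy"])*d/c["fy"],d,1.])
    return (np.array(c["cam_to_world"])@p)[:3].round(0)
def cloud(c):
    d=c["depth"];v,u=np.mgrid[:480,:640]
    p=np.stack([(u-c["cx"])*d/c["fx"],(v-c["cy"])*d/c["fy"],d,np.ones_like(d)],-1)
    return (p@np.array(c["cam_to_world"]).T)[...,:3]
E
python3 - <<'E'
from h import *
for n in ("scene","top"):
    c=read_camera(n); cv2.imwrite(f"pics/{n}0.png",c["color"]); np.savez(f"{n}0.npz",**{k:np.array(v) for k,v in c.items()})
    print(n,np.array(c["cam_to_world"]).round(2).tolist())
s=sense();print(s["eef_pos"],s["eef_rot"],s["gripper_width"]); import plant; print(tcp_to_grasp)
E
```

```text
scene [[0.23, 0.69, -0.68, 1151.15], [0.97, -0.16, 0.16, -152.45], [0.01, -0.7, -0.71, 736.98], [0.0, 0.0, 0.0, 1.0]]
top [[0.0, -1.0, 0.09, 423.95], [-1.0, -0.01, -0.03, 26.05], [0.03, -0.09, -1.0, 1081.83], [0.0, 0.0, 0.0, 1.0]]
[130.9764501  533.65862318 230.57845539] [[-5.74100839e-04  2.38510086e-01  9.71139850e-01]
 [-1.44331447e-03  9.71138801e-01 -2.38510682e-01]
 [-9.99998794e-01 -1.53858938e-03 -2.13286542e-04]] 85.62699022933761
18.700000000000003
```

View pics/scene0.png

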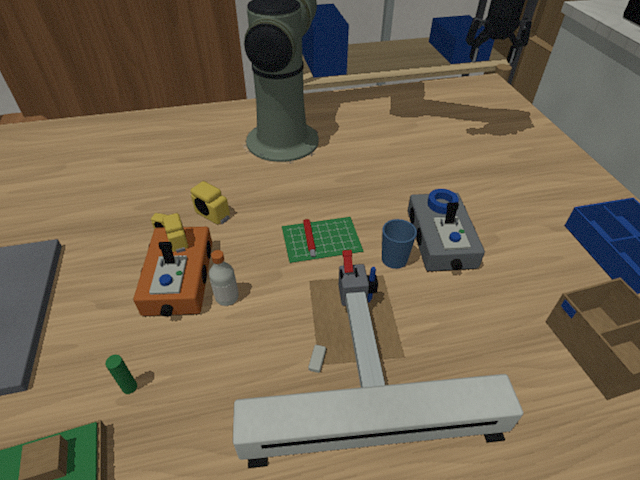

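View pics/top0.png

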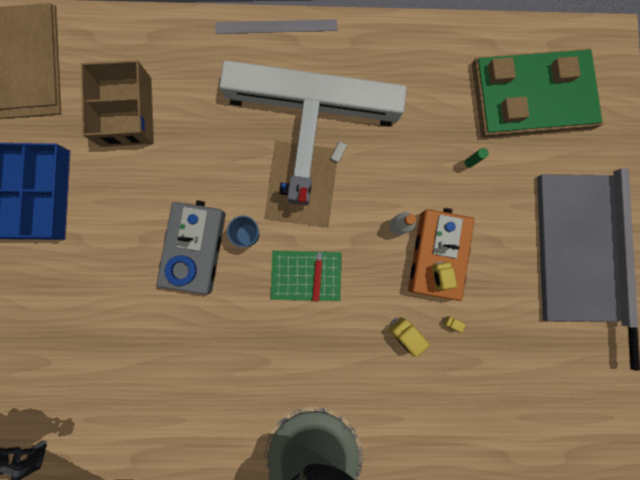

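The scene view shows the orange box (175,275), grey box (445,235), plotter head (353,285) and mat (320,238). There are three yellow tape measures in the top view: (444,277) on the orange box, a large one at (411,338) and a small one at (455,324), both on the table. The one on the box is middle-sized and stands where the task says, so it fits. I'll measure and confirm with a crop.

```bash
python3 - <<'E'
from h import *
c=dict(np.load("top0.npz")); s=dict(np.load("scene0.npz"))
X=cloud(c); hsv=cv2.cvtColor(c["color"],cv2.COLOR_BGR2HSV); H,S,V=[hsv[...,i].astype(int) for i in range(3)]
v,u=np.mgrid[:480,:640]; Z=X[...,2]
def box(r0,r1,c0,c1): return (v>=r0)&(v<r1)&(u>=c0)&(u<c1)
def rect(n,m):
    p=X[m][:,:2].astype(np.float32); (cx,cy),(w,h),a=cv2.minAreaRect(p)
    print(n,m.sum(),"c",round(cx),round(cy),"wh",round(w),round(h),"a",round(a,1),"z med",np.median(Z[m]).round(1))
rect("orange top",box(200,310,405,480)&(Z>50)&(Z<66)&(H<15)&(S>120))
rect("tape top",box(255,300,425,465)&(Z>100)&(Z<125))
rect("tape yel",box(255,300,425,465)&(H>18)&(H<35)&(S>120)&(Z>105))
rect("plate",box(200,262,430,470)&(S<60)&(V>120)&(Z>60)&(Z<75))
rect("button",box(215,262,430,470)&(H>100)&(H<130)&(S>120)&(Z>60))
rect("big",box(310,365,385,435)&(Z>20)); rect("small",box(314,336,442,470)&(Z>15))
rect("mat",box(240,310,260,350)&(H>50)&(H<90)&(S>80)&(Z<20))
rect("knife",box(240,310,300,330)&((H<8)|(H>170))&(S>120))
rect("head",box(160,210,285,315)&(Z>80)&(Z<98))
rect("redlever",box(160,210,285,315)&((H<8)|(H>170))&(S>120))
rect("rail",box(50,130,210,415)&(Z>65)&(Z<85))
rect("glue",box(205,240,388,418)&(Z>60)&(Z<140)); rect("mug",box(210,250,225,262)&(Z>80))
for n in("orange_lever_tip","orange_button_top","penlift_tip","tape_measure","mat","plotter","knife"):
    print(n,[(d["pixel"],round(d["score"],2),P(c,*d["pixel"]).tolist()) for d in look_for("top",n)[:3]])
a=cv2.resize(c["color"][195:365,380:490],None,fx=3.5,fy=3.5,interpolation=cv2.INTER_CUBIC)
b=cv2.resize(s["color"][165:315,125:245],None,fx=3.3,fy=3.97,interpolation=cv2.INTER_CUBIC)
cv2.imwrite("pics/crop1.png",np.hstack([a,b[:a.shape[0]]]) )if a.shape[0]<=b.shape[0] else cv2.imwrite("pics/crop1.png",np.hstack([a[:b.shape[0]],b]))
E
```

```text
orange top 2679 c 476 -299 wh 123 200 a 79.7 z med 58.4
tape top 411 c 426 -288 wh 58 35 a 10.0 z med 113.5
tape yel 324 c 423 -289 wh 53 34 a 6.6 z med 114.2
plate 635 c 518 -307 wh 56 94 a 80.9 z med 66.4
button 61 c 539 -309 wh 16 21 a 1.8 z med 76.7
big 844 c 354 -121 wh 320 59 a 54.0 z med 73.1
small 203 c 370 -165 wh 397 27 a 70.5 z med 36.0
mat 2638 c 425 23 wh 167 117 a 89.0 z med 1.4
knife 243 c 415 8 wh 38 97 a 86.2 z med 13.5
head 409 c 623 42 wh 58 57 a 84.4 z med 90.9
redlever 107 c 604 32 wh 18 36 a 81.9 z med 116.7
rail 5811 c 834 12 wh 439 143 a 83.2 z med 73.5
glue 373 c 548 -202 wh 47 41 a 26.7 z med 90.2
mug 218 c 497 104 wh 203 70 a 66.1 z med 88.9
orange_lever_tip [([247.2, 450.8], 0.45, [488.0, -295.0, 123.0])]
orange_button_top [([224.4, 448.2], 0.63, [544.0, -306.0, 75.0])]
penlift_tip []
tape_measure [([276.6, 447.5], 0.93, [423.0, -289.0, 113.0]), ([322.0, 453.9], 0.75, [317.0, -327.0, 37.0]), ([335.6, 406.9], 0.63, [291.0, -206.0, 76.0])]
mat [([276.2, 304.1], 0.88, [423.0, 27.0, 1.0])]
plotter [([110.7, 305.0], 0.64, [811.0, 27.0, 70.0])]
knife [([275.2, 315.6], 0.61, [425.0, -1.0, 16.0])]
```

View pics/crop1.png

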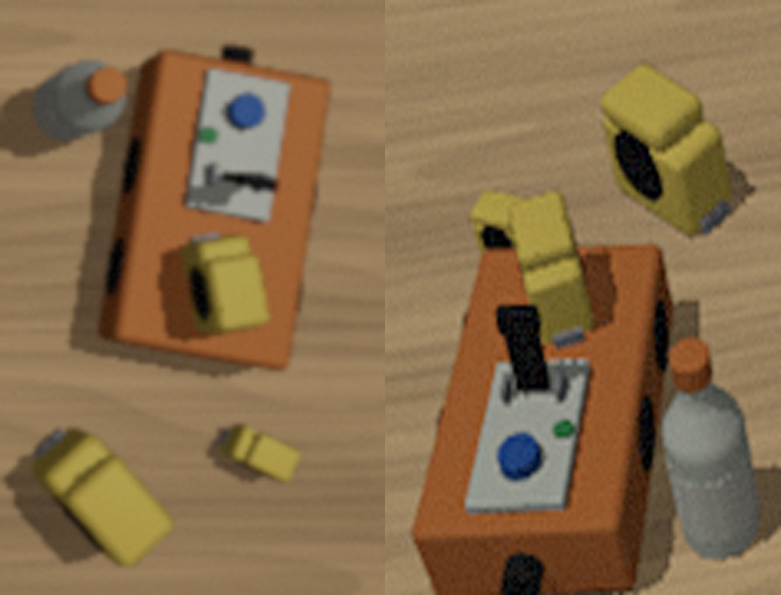

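The crop confirms it: the middle-sized tape measure stands on the orange box in front of the lever, between the larger and smaller look-alikes. It is at about (425,-288) with a yaw of +10°. The box is at (476,-299) with a yaw of -10°. I'll turn the wrist and travel above the tape.

```bash
python3 -m crank '[[0,0,0,-0.14,0,0,-1],[0,0,0,-0.14,0,0,-1],[0,0,0,-0.14,0,0,-1]]' 40 && python3 -m crank '[[0,-4.2,1.8,0,0,0,-1],[0,-4.2,1.8,0,0,0,-1],[0,-4.2,1.8,0,0,0,-1],[0,-4.2,1.8,0,0,0,-1],[0,-4.2,1.8,0,0,0,-1],[0,-4.2,1.8,0,0,0,-1],[0,-4.2,1.8,0,0,0,-1],[0,-4.2,1.8,0,0,0,-1],[0,-4.2,1.8,0,0,0,-1],[0,-4.2,1.8,0,0,0,-1],[0,-4.4,-0.4,0,0,0,-1],[0,-4.4,-0.4,0,0,0,-1],[0,-4.4,-0.4,0,0,0,-1],[0,-4.4,-0.4,0,0,0,-1],[0,-4.4,-0.4,0,0,0,-1],[0,-4.4,-0.4,0,0,0,-1],[0,-4.4,-0.4,0,0,0,-1],[0,-4.4,-0.4,0,0,0,-1],[0,-4.4,-0.4,0,0,0,-1],[0,0,0,0,0,0,-1]]'
```

```text
clock: 0.75
eef_pos: [131.2, 534.1, 231.3]
eef_rot: [[0.0, -0.184, 0.983], [-0.0, 0.983, 0.184], [-1.0, -0.0, 0.0]]
wrist_force: [0.4, 0.4, 0.2]
gripper_width: 85.5
clock: 2.75
eef_pos: [419.0, -248.3, 231.3]
eef_rot: [[0.001, -0.173, 0.985], [-0.003, 0.985, 0.173], [-1.0, -0.003, 0.001]]
wrist_force: [-0.2, 0.7, 0.2]
gripper_width: 85.5
```

```bash
python3 -m crank '[[0,-4,-0.1,0,0,0,-1],[3,0,0,0,0,0,-1],[4,0,0,0,0,0,-1],[4,0,0,0,0,0,-1],[3,0,0,0,0,0,-1],[2,0,0,0,0,0,-1],[0,0,0,0,0,0,-1],[0,0,0,0,0,0,1],[0,0,0,0,0,0,1],[0,0,0,0,0,0,1],[0,0,0,0,0,0,1],[0,0,0,0,0,0,1],[0,0,0,0,0,0,1],[0,0,0,0,0,0,1]]' 40; python3 - <<'E'
from h import *
c=read_camera("scene"); cv2.imwrite("pics/s1.png",cv2.resize(c["color"][130:330,100:320],None,fx=3,fy=3))
E
```

```text
clock: 4.15
eef_pos: [426.3, -285.2, 73.5]
eef_rot: [[0.004, -0.178, 0.984], [-0.005, 0.984, 0.178], [-1.0, -0.006, 0.003]]
wrist_force: [-0.2, -3.6, 5.2]
gripper_width: 33.6
```

View pics/s1.png

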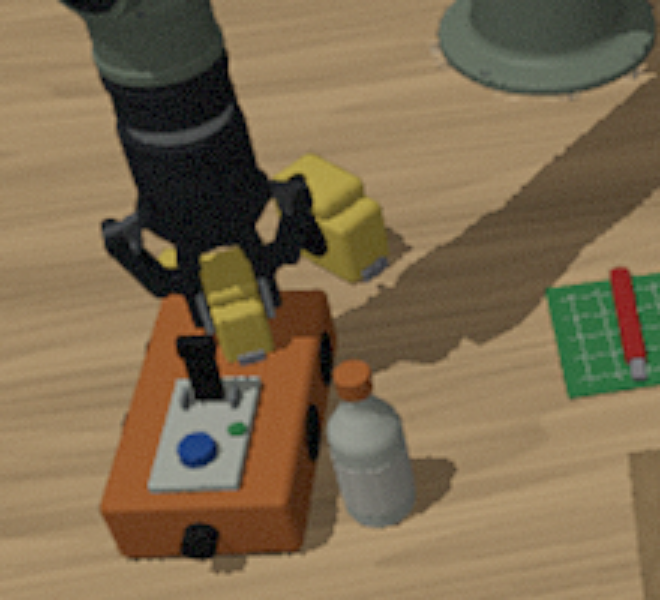

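The tape is held, with an opening of 33.6 mm. The lever is still up in this crop at (200,365), and the box top around it is clear. I'll lift and carry it to the free side of the mat, +y of the knife, near (425,62).

```bash
python3 -m crank '[[-2,0,0,0,0,0,1],[-4,0,0,0,0,0,1],[-4,0,0,0,0,0,1],[0,2.3,0.4,0,0,0,1],[0,4,0.7,0,0,0,1],[0,4,0.7,0,0,0,1],[0,4,0.7,0,0,0,1],[0,4,0.7,0,0,0,1],[0,4,0.7,0,0,0,1],[0,4,0.7,0,0,0,1],[0,4,0.7,0,0,0,1],[0,2,0.4,0,0,0,1],[0,2,0.4,0,0,0,1],[0,0,0,0,0,0,1],[0,0,0,0,0,0,1]]'; python3 - <<'E'
from h import *
c=read_camera("top"); cv2.imwrite("pics/t1.png",cv2.resize(c["color"][140:320,200:480],None,fx=2.7,fy=2.7))
print([(d["pixel"],P(c,*d["pixel"])) for d in look_for("top","mug")[:1]])
E
```

```text
clock: 5.7
eef_pos: [422.9, 66.0, 171.4]
eef_rot: [[-0.0, -0.179, 0.984], [-0.0, 0.984, 0.179], [-1.0, -0.0, -0.0]]
wrist_force: [0.0, -0.4, -3.3]
gripper_width: 33.8
[([224.8, 244.8], array([547., 171.,   8.]))]
```

View pics/t1.png

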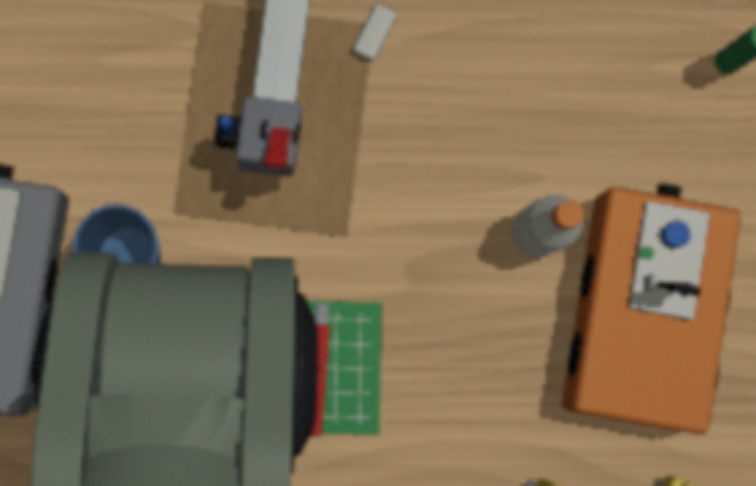

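The tape is over the free part of the mat and the orange box top is clear. The knife at (320,370) is undisturbed, with room on both sides. Lowering now.

```bash
python3 -m crank '[[3,0,0,0,0,0,1],[4,0,0,0,0,0,1],[4,0,0,0,0,0,1],[2,0,0,0,0,0,1],[1,0,0,0,0,0,1],[0.6,0,0,0,0,0,1],[0.4,0,0,0,0,0,1],[0.2,0,0,0,0,0,1],[0,0,0,0,0,0,1],[0,0,0,0,0,0,1]]'
```

```text
clock: 6.8
eef_pos: [423.9, 65.7, 19.9]
eef_rot: [[0.001, -0.178, 0.984], [-0.0, 0.984, 0.178], [-1.0, -0.0, 0.001]]
wrist_force: [0.6, 0.6, -2.2]
gripper_width: 33.2
```

```bash
python3 -m crank '[[0.2,0,0,0,0,0,1],[0.1,0,0,0,0,0,1],[0,0,0,0,0,0,1],[0,0,0,0,0,0,1]]'; python3 -m crank '[[0.1,0,0,0,0,0,1],[0,0,0,0,0,0,1],[0,0,0,0,0,0,1]]'
```

```text
clock: 7.2
eef_pos: [423.3, 65.7, 16.3]
eef_rot: [[-0.0, -0.178, 0.984], [0.0, 0.984, 0.178], [-1.0, 0.0, -0.0]]
wrist_force: [-0.1, -0.4, -2.7]
gripper_width: 33.6
clock: 7.5
eef_pos: [423.4, 65.7, 15.4]
eef_rot: [[0.0, -0.178, 0.984], [0.0, 0.984, 0.178], [-1.0, -0.0, 0.0]]
wrist_force: [-1.0, 0.2, 0.6]
gripper_width: 33.2
```

Contact is made, so I'll release and rise.

```bash
python3 -m crank '[[0,0,0,0,0,0,-0.4],[0,0,0,0,0,0,-0.4],[0,0,0,0,0,0,-0.4],[0,0,0,0,0,0,-0.4],[-2,0,0,0,0,0,-0.4],[-3,0,0,0,0,0,-0.4],[-4,0,0,0,0,0,-0.4],[-4,0,0,0,0,0,-0.4],[-4,0,0,0,0,0,1],[-2,-3,0,0,0,0,1],[0,-4,0,0,0,0,1],[0,-4,0,0,0,0,1],[0,-4,0,0,0,0,1],[0,-4,0,0,0,0,1],[0,0,0,0,0,0,1],[0,0,0,0,0,0,1]]' 60; python3 - <<'E'
from h import *
c=read_camera("top"); s=read_camera("scene")
a=cv2.resize(c["color"][150:310,220:360],None,fx=2.6,fy=2.6); b=cv2.resize(s["color"][190:350,255:400],None,fx=2.6,fy=2.6)
cv2.imwrite("pics/t2.png",np.hstack([a,b])); np.savez("top2.npz",**{k:np.array(v) for k,v in c.items()})
X=cloud(c); hsv=cv2.cvtColor(c["color"],cv2.COLOR_BGR2HSV); H,S=hsv[...,0].astype(int),hsv[...,1]; Z=X[...,2]
v,u=np.mgrid[:480,:640]
def rect(n,m):
    m&=(v>140)&(v<310)&(u>250)&(u<350);p=X[m][:,:2].astype(np.float32);print(n,m.sum(),cv2.minAreaRect(p),X[m].mean(0).round(),np.percentile(Z[m],[5,50,95]))
rect("red",((H<8)|(H>170))&(S>120)&(v<215)); rect("tape",(H>18)&(H<35)&(S>120)&(Z>40)); rect("head",(Z>85)&(Z<96)&(v<215)&(S<90))
m=((H<8)|(H>170))&(S>120)&(v<215)&(u>270)&(u<330)&(v>150);p=X[m];o=np.argsort(p[:,2]);print(p[o[:5]].round(),p[o[-8:]].round())
E
```

```text
clock: 9.1
eef_pos: [456.9, -121.8, 205.0]
eef_rot: [[-0.001, -0.176, 0.984], [0.001, 0.984, 0.176], [-1.0, 0.001, -0.001]]
wrist_force: [0.3, 0.6, -0.8]
gripper_width: 0.4
red 105 ((601.611083984375, 47.750308990478516), (33.09940719604492, 55.39441680908203), 5.714611530303955) [602.  32. 115.] [100.79216993 116.66413238 127.55328726]
tape 368 ((503.21636962890625, 73.64833068847656), (220.8582763671875, 58.39137268066406), 12.578287124633789) [422.  67.  57.] [43.08468177 56.27256504 60.0205991 ]
head 393 ((622.0759887695312, 38.757789611816406), (49.873497009277344, 56.225990295410156), 82.76457214355469) [625.  41.  91.] [87.78460562 90.93065173 94.04721931]
[[615.  77.  64.]
 [593.  28.  75.]
 [609.  39.  89.]
 [601.  42.  91.]
 [610.  39.  92.]] [[588.  30. 127.]
 [595.  39. 127.]
 [590.  39. 128.]
 [591.  30. 128.]
 [590.  34. 128.]
 [593.  28. 128.]
 [590.  28. 128.]
 [590.  37. 128.]]
```

View pics/t2.png

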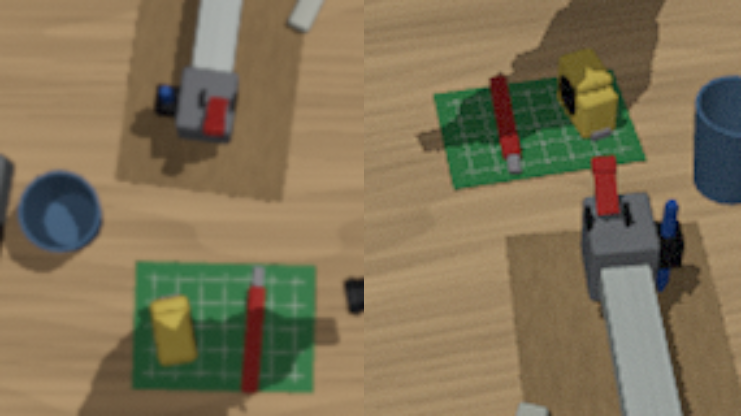

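The tape stands upright on the mat, in the right half of the scene view at (590,95). The knife is undisturbed. The plotter head is at about (623,41) with a yaw of about -7°, and the red lever leans forward. I'll bring the shut fingers in front of its tip.

```bash
python3 -m crank '[[0,0,0,0.1,0,0,1],[0,0,0,0.1,0,0,1],[0,0,0,0.1,0,0,1],[0,4.3,2,0,0,0,1],[0,4.3,2,0,0,0,1],[0,4.3,2,0,0,0,1],[0,4.3,2,0,0,0,1],[0,0,0,0,0,0,1],[3,0,0,0,0,0,1],[4,0,0,0,0,0,1],[3,0,0,0,0,0,1],[0,0,0,0,0,0,1],[0,0,0,0,0,0,1]]'
```

```text
clock: 10.5
eef_pos: [556.6, 40.3, 105.7]
eef_rot: [[-0.001, 0.12, 0.993], [0.0, 0.993, -0.12], [-1.0, -0.0, -0.001]]
wrist_force: [0.4, -0.3, 0.4]
gripper_width: 0.0
```

```bash
python3 -m crank '[[0,0,0.7,0,0,0,1],[0,0,0.7,0,0,0,1],[-0.33,0,0.18,0,0,0,1],[-0.33,0,0.18,0,0,0,1],[-0.29,0,0.24,0,0,0,1],[-0.29,0,0.24,0,0,0,1],[-0.24,0,0.28,0,0,0,1],[-0.24,0,0.28,0,0,0,1],[-0.19,0,0.32,0,0,0,1],[-0.19,0,0.32,0,0,0,1],[0,0,0,0,0,0,1]]'; python3 - <<'E'
from h import *
c=read_camera("scene"); cv2.imwrite("pics/s2.png",cv2.resize(c["color"][200:320,290:430],None,fx=4,fy=4))
E
```

```text
clock: 11.6
eef_pos: [592.7, 35.6, 126.8]
eef_rot: [[0.002, 0.121, 0.993], [-0.0, 0.993, -0.121], [-1.0, 0.0, 0.002]]
wrist_force: [-0.9, 0.3, 0.6]
gripper_width: 0.1
```

View pics/s2.png

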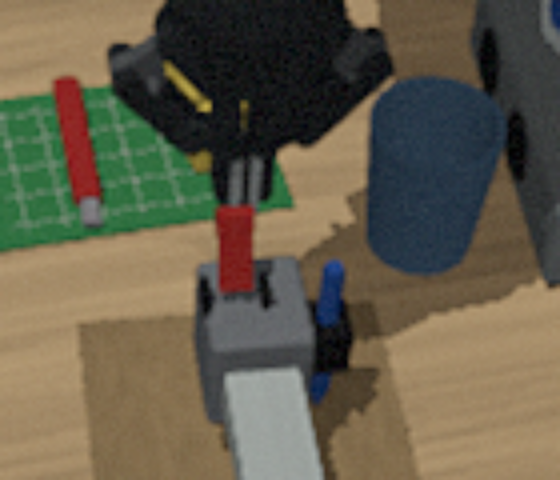

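The fingers are behind the red lever tip and pushing it, and the lever is now steeper. Continuing along the arc to the stop.

```bash
python3 -m crank '[[-0.14,0,0.34,0,0,0,1],[-0.14,0,0.34,0,0,0,1],[-0.08,0,0.36,0,0,0,1],[-0.06,0,0.36,0,0,0,1],[0,0,0.2,0,0,0,1],[0,0,0.2,0,0,0,1],[0,0,0,0,0,0,1]]'
```

```text
clock: 12.35
eef_pos: [609.5, 33.5, 130.4]
eef_rot: [[-0.0, 0.121, 0.993], [-0.0, 0.993, -0.121], [-1.0, -0.0, -0.0]]
wrist_force: [-0.6, -0.4, 0.5]
gripper_width: 0.1
```

```bash
python3 -m crank '[[0,0,0.2,0,0,0,1],[0,0,0.1,0,0,0,1],[0,0,0,0,0,0,1]]';python3 -m crank '[[0,0,0.2,0,0,0,1],[0,0,0.1,0,0,0,1],[0,0,0,0,0,0,1]]'
```

```text
clock: 12.65
eef_pos: [609.9, 33.5, 130.3]
eef_rot: [[-0.005, 0.12, 0.993], [0.0, 0.993, -0.12], [-1.0, -0.0, -0.005]]
wrist_force: [-6.6, 0.8, 6.7]
gripper_width: -0.1
clock: 12.95
eef_pos: [610.2, 33.5, 130.2]
eef_rot: [[-0.01, 0.12, 0.993], [0.001, 0.993, -0.12], [-1.0, -0.0, -0.01]]
wrist_force: [-14.3, 1.6, 12.2]
gripper_width: 0.2
```

It's at the stop: force rose to 14 N with no more travel. I'll back off, rise and go above the test button.

```bash
python3 -m crank '[[0,0,-1,0,0,0,1],[0,0,-3,0,0,0,1],[-3,0,0,0,0,0,1],[-4,0,0,0.055,0,0,1],[0,-3,0,0,0,0,1],[0,-4,0.4,0,0,0,1],[0,-4,0.4,0,0,0,1],[0,-4,0.4,0,0,0,1],[0,-4,0.4,0,0,0,1],[0,-4,0.4,0,0,0,1],[0,-4,0.4,0,0,0,1],[0,-4,0.4,0,0,0,1],[0,-3.8,0.4,0,0,0,1],[0,0,0,0,0,0,1],[0,0,0,0,0,0,1]]'; python3 - <<'E'
from h import *
c=read_camera("scene"); t=read_camera("top")
cv2.imwrite("pics/s3.png",np.hstack([cv2.resize(c["color"][210:310,310:400],None,fx=4,fy=4),cv2.resize(c["color"][180:330,110:245],None,fx=2.667,fy=2.667)]))
X=cloud(t);hsv=cv2.cvtColor(t["color"],cv2.COLOR_BGR2HSV); H,S=hsv[...,0].astype(int),hsv[...,1]
m=((H<8)|(H>170))&(S>120);m[:150]=0;m[215:]=0;m[:,:285]=0;m[:,318:]=0
p=X[m];print(p.mean(0),p[np.argsort(p[:,2])[-8:]].round())
E
```

```text
clock: 14.45
eef_pos: [546.1, -311.5, 200.1]
eef_rot: [[0.0, 0.177, 0.984], [0.0, 0.984, -0.177], [-1.0, 0.0, 0.0]]
wrist_force: [-0.0, 0.3, 0.0]
gripper_width: 0.2
[620.92488751  28.95144134 132.20048067] [[625.  26. 143.]
 [623.  26. 143.]
 [621.  24. 143.]
 [623.  32. 143.]
 [623.  24. 143.]
 [625.  35. 143.]
 [621.  22. 143.]
 [618.  26. 144.]]
```

View pics/s3.png

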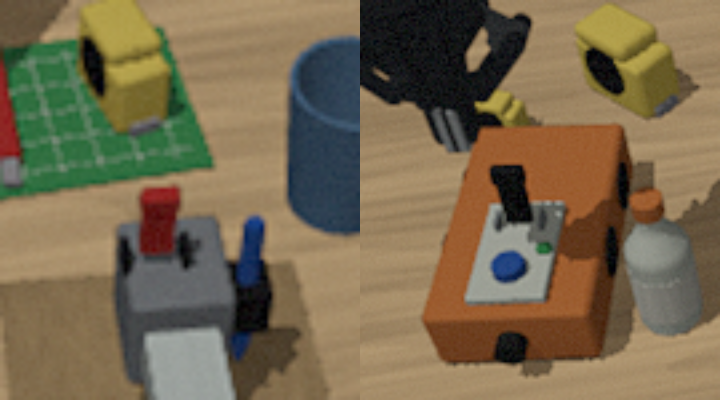

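The red lever stands upright with its tip at z 143, and the tape is upright on the mat. The blue button is at (508,266) in this crop and the black lever is up. Pressing the button now.

```bash
python3 -m crank '[[3,0,-0.6,0,0,0,1],[4,0,0,0,0,0,1],[3,0,0,0,0,0,1],[1.5,0,0,0,0,0,1],[0,0,0,0,0,0,1],[0,0,0,0,0,0,1]]'; python3 -m crank '[[0.3,0,0,0,0,0,1],[0.2,0,0,0,0,0,1],[0.2,0,0,0,0,0,1],[0.2,0,0,0,0,0,1],[0,0,0,0,0,0,1],[0,0,0,0,0,0,1]]'
```

```text
clock: 15.15
eef_pos: [540.8, -308.6, 86.0]
eef_rot: [[0.0, 0.173, 0.985], [-0.0, 0.985, -0.173], [-1.0, -0.0, 0.0]]
wrist_force: [0.6, -0.1, -0.4]
gripper_width: 0.1
clock: 15.75
eef_pos: [540.2, -309.6, 76.5]
eef_rot: [[-0.0, 0.175, 0.985], [0.0, 0.985, -0.175], [-1.0, 0.0, -0.0]]
wrist_force: [0.6, 0.7, -0.5]
gripper_width: 0.0
```

```bash
python3 -m crank '[[0.2,0,0,0,0,0,1],[0.1,0,0,0,0,0,1],[0.1,0,0,0,0,0,1],[0,0,0,0,0,0,1],[0,0,0,0,0,0,1]]'; python3 - <<'E'
from h import *
c=read_camera("scene")
d=look_for("scene","orange_lever_tip");print([(x["pixel"],x["score"],P(c,*x["pixel"])) for x in d[:2]])
E
```

```text
clock: 16.25
eef_pos: [540.4, -309.6, 72.7]
eef_rot: [[0.0, 0.175, 0.985], [-0.0, 0.985, -0.175], [-1.0, -0.0, 0.0]]
wrist_force: [-1.1, 0.4, 4.3]
gripper_width: -0.1
[([402.3, 364.7], 0.61, array([863., -13.,  75.])), ([251.4, 173.1], 0.59, array([ 480., -297.,   84.]))]
```

Force is 4.3 N at 6 mm of travel, so the button is at the bottom. I'll lift off, move forward of the lever and look.

```bash
python3 -m crank '[[-3,0,0,0,0,0,1],[-4,0,0,0,0,0,1],[0,0,-3,0,0,0,1],[0,0,-4,0,0,0,1],[0,0,-4,0,0,0,1],[0,0,-0.6,0,0,0,1],[0,0,0,0,0,0,1],[0,0,0,0,0,0,1]]'; python3 - <<'E'
from h import *
c=read_camera("scene")
cv2.imwrite("pics/s4.png",cv2.resize(c["color"][180:320,110:245],None,fx=4,fy=4))
E
```

```text
clock: 17.15
eef_pos: [427.4, -290.0, 142.7]
eef_rot: [[0.002, 0.175, 0.985], [-0.001, 0.985, -0.175], [-1.0, -0.001, 0.002]]
wrist_force: [0.6, -0.4, 0.2]
gripper_width: -0.1
```

View pics/s4.png

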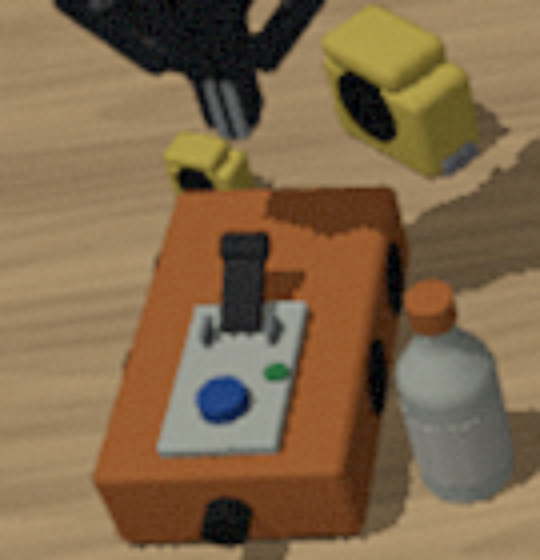

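The black lever has dropped, with its tip at (243,245) in this crop. Lowering in front of it and lifting along the arc.

```bash
python3 -m crank '[[3,0,0,0,0,0,1],[3,0,0,0,0,0,1],[0.5,0,0,0,0,0,1],[0,0,0,0,0,0,1],[0,0,0.5,0,0,0,1],[0,0,0.6,0,0,0,1],[-0.48,0,0.26,0,0,0,1],[-0.48,0,0.26,0,0,0,1],[-0.35,0,0.28,0,0,0,1],[-0.35,0,0.28,0,0,0,1],[-0.29,0,0.33,0,0,0,1],[-0.29,0,0.33,0,0,0,1],[-0.22,0,0.38,0,0,0,1],[-0.22,0,0.38,0,0,0,1],[0,0,0,0,0,0,1]]'
```

```text
clock: 18.7
eef_pos: [461.9, -295.7, 104.9]
eef_rot: [[0.0, 0.175, 0.985], [-0.0, 0.985, -0.175], [-1.0, -0.0, 0.001]]
wrist_force: [-3.2, 0.7, 1.9]
gripper_width: 0.3
```

```bash
python3 -m crank '[[-0.16,0,0.41,0,0,0,1],[-0.15,0,0.41,0,0,0,1],[-0.08,0,0.43,0,0,0,1],[-0.05,0,0.43,0,0,0,1],[0,0,0,0,0,0,1],[0,0,0,0,0,0,1]]'
```

```text
clock: 19.3
eef_pos: [478.3, -298.5, 108.5]
eef_rot: [[-0.0, 0.175, 0.985], [-0.0, 0.985, -0.175], [-1.0, -0.0, 0.0]]
wrist_force: [-1.6, 0.4, 0.1]
gripper_width: 0.2
```

```bash
python3 -m crank '[[0,0,0.2,0,0,0,1],[0,0,0.1,0,0,0,1],[0,0,0,0,0,0,1]]'; python3 -m crank '[[0,0,0.2,0,0,0,1],[0,0,0.1,0,0,0,1],[0,0,0,0,0,0,1]]';python3 -m crank '[[0,0,0.2,0,0,0,1],[0,0,0,0,0,0,1]]'
```

```text
clock: 19.6
eef_pos: [481.2, -299.0, 108.6]
eef_rot: [[0.0, 0.175, 0.985], [0.0, 0.985, -0.175], [-1.0, 0.0, 0.0]]
wrist_force: [-0.9, 0.5, 0.8]
gripper_width: 0.1
clock: 19.9
eef_pos: [483.7, -299.4, 108.7]
eef_rot: [[-0.001, 0.175, 0.985], [0.0, 0.985, -0.175], [-1.0, 0.0, -0.001]]
wrist_force: [-2.7, 0.5, 1.5]
gripper_width: -0.0
clock: 20.1
eef_pos: [484.1, -299.4, 108.7]
eef_rot: [[-0.004, 0.175, 0.985], [0.0, 0.985, -0.175], [-1.0, -0.0, -0.004]]
wrist_force: [-6.7, 1.8, 6.3]
gripper_width: -0.2
```

```bash
python3 -m crank '[[0,0,0.2,0,0,0,1],[0,0,0,0,0,0,1],[0,0,-1,0,0,0,1],[0,0,-3,0,0,0,1],[0,0,-2,0,0,0,1],[-4,0,0,0,0,0,1],[-4,0,0,0,0,0,1],[-2,4,0,0,0,0,1],[0,4,0,0,0,0,1],[0,4,0,0,0,0,1],[0,0,0,0,0,0,1],[0,0,0,0,0,0,1],[0,0,0,0,0,0,1]]'; python3 - <<'E'
from h import *
c=read_camera("scene");t=read_camera("top")
cv2.imwrite("pics/s5.png",cv2.resize(c["color"][160:400,100:500],None,fx=2,fy=2))
X=cloud(t)
def hi(r0,r1,c0,c1,z0,z1):
    q=X[r0:r1,c0:c1].reshape(-1,3);q=q[(q[:,2]>z0)&(q[:,2]<z1)];return len(q),q.mean(0).round()
print("orange lever",hi(225,265,435,470,100,135),"grey lever",hi(215,265,165,215,100,135),"red",hi(165,215,285,318,135,155))
E
```

```text
clock: 21.4
eef_pos: [450.3, -172.4, 208.7]
eef_rot: [[0.001, 0.176, 0.984], [-0.001, 0.984, -0.176], [-1.0, -0.0, 0.001]]
wrist_force: [0.1, -0.8, 0.1]
gripper_width: -0.0
orange lever (0, array([nan, nan, nan])) grey lever (55, array([502., 287., 121.])) red (37, array([623.,  29., 141.]))<stdin>:6: RuntimeWarning: Mean of empty slice.
  ret = um.true_divide(
```

View pics/s5.png

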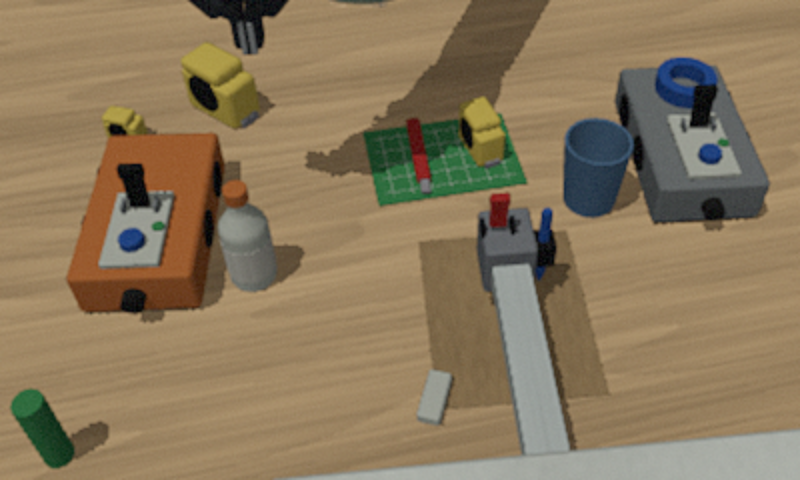

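The orange lever looks up at (133,185), the grey lever is up and the rest looks in place. The top view of the orange lever is probably hidden by the arm, so I'll move aside, let time pass and measure it against the first pictures.

```bash
python3 -m crank '[[0,4,-2,0,0,0,1],[0,4,-2,0,0,0,1],[0,4,-2,0,0,0,1],[0,4,-2,0,0,0,1],[0,0,0,0,0,0,1],[0,0,0,0,0,0,1],[0,0,0,0,0,0,1],[0,0,0,0,0,0,1],[0,0,0,0,0,0,1],[0,0,0,0,0,0,1]]'; python3 - <<'E'
from h import *
t=read_camera("top"); s=read_camera("scene"); t0=dict(np.load("top0.npz")); s0=dict(np.load("scene0.npz"))
for n,c in(("before",t0),("now",t)):
    X=cloud(c)
    for k,w,zz in(("orange",(225,262,435,470),(112,135)),("grey",(215,265,165,215),(112,135)),("tape on mat",(240,310,260,300),(35,70))):
        q=X[w[0]:w[1],w[2]:w[3]].reshape(-1,3);q=q[(q[:,2]>zz[0])&(q[:,2]<zz[1])];print(n,k,len(q),q.mean(0).round() if len(q) else "")
for n,c in(("before",s0),("now",s)):
    X=cloud(c);q=X[235:275,155:185].reshape(-1,3);q=q[(q[:,2]>105)&(q[:,0]>470)&(q[:,2]<135)];print("scene orange lever",n,len(q),q.mean(0).round(),q[:,2].max() if len(q) else "")
E
```

```text
clock: 22.5
eef_pos: [399.3, -0.8, 208.6]
eef_rot: [[-0.0, 0.177, 0.984], [0.0, 0.984, -0.177], [-1.0, -0.0, -0.0]]
wrist_force: [-0.3, 0.1, 0.7]
gripper_width: -0.1
before orange 47 [ 490. -300.  120.]
before grey 52 [502. 287. 122.]
before tape on mat 0 
now orange 46 [ 490. -301.  120.]
now grey 52 [502. 288. 121.]
now tape on mat 26 [443.  83.  46.]
scene orange lever before 116 [ 495. -306.  117.] 123.61279449344727
scene orange lever now 118 [ 495. -306.  116.] 124.58893362791537
```

The orange lever is exactly where it first stood, so it has latched. Handing in.

```bash
python3 -c "from plant import *; print(close_job())"
```

```text
the job is handed in; nothing more can be done
None
```

The job is done in the order asked and handed in at about 22.6 s of the 72 s.

What I did:
- **Tape measure:** I moved the middle-sized one from the orange box to the free side of the mat, stood it upright and let go.
- **Pen lever:** I pushed the red lever up to its stop. The force rose to 14 N with no further travel.
- **Test button:** I pressed it fully in, at 4.3 N, and a picture showed the black lever dropped.
- **Black lever:** I lifted it along its arc and past the latch to its stop, then backed off.

What the last checks showed:
- **Orange lever:** about 2 s after I let go, its tip was within 1 mm of where it first stood in both cameras. It is up and staying.
- **Red lever:** upright, with its tip at about 142 mm.
- **Grey box:** its lever is up, unchanged within 1 mm.
- **Tape measure and other things:** in the last picture the tape stood upright on the mat, and the knife, mug, glue, eraser and look-alikes looked in place. I didn't measure these against the first pictures.

One earlier check failed. The first top-camera look at the orange lever after latching found nothing, most likely because the arm was in the way. With the arm moved aside, both cameras agreed. In the final check the arm also partly hid the tape from the top camera, so its standing rests on the pictures.

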